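# Complete the block carrier and slide it home under the inspection lamp

## Task

Put the spare printing block that lies on the table into the one empty bay of the sliding carrier, flat on the bay's floor with its grip upward. Then slide the carrier along its rail, all the way under the low lamp until it is fully home against the end stop, with all three blocks sitting in their bays. Leave the big block, the jar and the brush where they are.

Things in the scene. Friction and masses are not known exactly. Their poses are not given: they have to be found in the camera images.
- station: fixed aluminium rail flat on the table, 50 mm wide, 600 mm long along its own y (y = -240 to +360 mm), with a dark steel end stop 42 mm high at its -y end (face at y = -207 mm) and a low lamp over that end. Origin: on the table, middle of the rail's width; y runs along the rail away from the stop, x away from the robot, z up
- lamp (a point): centre of the underside of the white lamp batten that hangs over the rail's home end, 249 mm above the table; it covers 80 mm in x and 300 mm in y (station axes) and is 45 mm thick with its arms. Two 14 mm posts carry it on the far side, at x = +95 mm and y = -100 and +130 mm from here. The side towards the robot is open
- carrier (a joint): travel of the carrier towards the end stop (station's -y), m: 0 = farthest, clear of the lamp; 0.320 = home against the stop. Plain slide, a few N. The carrier is a wooden tray 60 mm wide (x), 170 mm long (y), underside 18 mm above the table, with three bays in a row; tray centre at station y = +200 mm when the joint is 0
- bay0 (a point): centre of the floor of the bay nearest the end stop, 24 mm above the table; each bay is 50 x 50 mm inside with walls 18 mm high, 5 mm thick; bays 55 mm apart; axes as the station's
- bay1 (a point): centre of the floor of the middle bay (the tray's centre), same axes and size as bay0
- bay2 (a point): centre of the floor of the bay nearest the knob, same axes and size as bay0
- knob (a point): the carrier's upright black knob at the end away from the stop, 22 mm diameter, from 54 to 94 mm above the table, on a 12 mm stem from a flat 6 mm tongue (top 24 mm above the table); this point is on its axis 78 mm above the table, 45 mm from the tray's end wall; axes as the station's
- block_a: hand printing block of wood, 38 x 38 mm base, 26 mm high, with a ridge grip on top 18 mm wide (along the block's x), 34 mm long (along its y), rising to 54 mm above the underside; about 70 g; origin at the centre of the underside, z up; already in a bay
- block_b: the same kind of block; already in another bay
- spare: the same kind of block, lying alone on the table, grip up, any yaw
- big_block: bystander: large wooden printing block 100 x 85 mm, 64 mm high with its grip; origin at the centre of its underside
- jar: bystander: lidded glass jar, 56 mm diameter, 75 mm high; origin at the centre of its underside
- brush: bystander: brush 160 mm long lying on the table along its own x; origin under its middle
Mind the look-alikes: they are no part of the job. What is shaped like the spare but orange is not meant. Leave any pink look-alike of the block_b alone.

How it is judged (in metres and radians):
On the way, in this order (a step that is already met when the one before it is completed fails the run):
1. the spare block sits flat in the empty bay, let go, with the carrier not yet home (x of spare in the frame of bay1 between -0.008 and 0.008 m and y of spare in the frame of bay1 between -0.064 and 0.064 m and z of spare in the frame of bay1 between -0.004 and 0.005 m and angle between spare's own z axis and vertical below 0.12 rad and contact force between the fingers and spare below 0.2 N and value of joint carrier below 0.3 m), for 0.2 s.
2. the carrier is home against the end stop (value of joint carrier above 0.315 m), for 0.2 s.
At the end, for the whole second after the job is handed in: the carrier is within 5 mm of the end stop and at rest; all three blocks are each in a bay of the tray, within 5 mm of its floor, upright within 0.12 rad and at rest (value of joint carrier above 0.315 m and velocity of joint carrier between -0.01 and 0.01 m/s and linear speed of each of block_a, block_b, spare below 0.02 m/s and x of block_a in the frame of bay1 between -0.008 and 0.008 m and y of block_a in the frame of bay1 between -0.064 and 0.064 m and z of block_a in the frame of bay1 between -0.004 and 0.005 m and angle between each of block_a, block_b, spare's own z axis and vertical below 0.12 rad and x of block_b in the frame of bay1 between -0.008 and 0.008 m and y of block_b in the frame of bay1 between -0.064 and 0.064 m and z of block_b in the frame of bay1 between -0.004 and 0.005 m and x of spare in the frame of bay1 between -0.008 and 0.008 m and y of spare in the frame of bay1 between -0.064 and 0.064 m and z of spare in the frame of bay1 between -0.004 and 0.005 m); the robot touches nothing.
It fails at once if the big printing block is moved more than 30 mm (distance of big_block from where it was at the start of the episode above 0.03 m).
It fails at once if the jar is moved more than 30 mm (distance of jar from where it was at the start of the episode above 0.03 m).
It fails at once if the brush is moved more than 30 mm (distance of brush from where it was at the start of the episode above 0.03 m).
It also fails if it takes over 50 s, if anything falls off the work surface, if the arm or the gripper's body presses on something with over 40 N, if the wrist force passes 120 N, or if a joint passes its speed limit or range.

## Robot

A 7-joint arm with a two-finger parallel gripper is mounted at the origin on the work surface. World frame = base frame: x ahead of the robot, y to its left, z up, the work surface at z = 0. Lengths are in mm, angles in rad, forces in N, time in s.
With the tool pointing down it reaches from about 425 to 950 mm from the base axis. Payload 4.7 kg.
Tool frame: the origin (TCP) lies midway between the tips of the shut fingers; the grasp point (between the pads) lies 19 mm behind it (hold_point_z is the distance from the TCP to the grasp point, in mm); z points along the fingers, y is the line along which they close (so a half turn about z gives the same grasp; the last joint's range is limited). The gripper opens to 85 mm and grips with 20 to 120 N. Pads are 22 mm wide; open, the fingers measure 114 mm over their backs; the gripper's body (76 mm by 85 mm) begins 54 mm behind the grasp point. The pads swing forward as they close: fully open they stand 13 mm farther back than shut.
Start: joints at [-1.377, 0.469, -0.049, 1.532, 0.024, 1.141, -0.082], TCP at [149.106, 658.343, 231.335] pointing down, gripper open.
Joint ranges: [-2.59, 2.59], [-0.33, 1.99], [-1.39, 1.29], [0.1, 2.45], [-1.04, 4.18], [0.21, 1.99], [-2.66, 2.66]. Speed limits (rad/s): [2.57, 2.57, 3.14, 3.14, 3.14, 3.14, 3.14].

## Interface

Orientations are given as [roll, pitch, yaw] about the fixed x, y, z axes, in that order (R = Rz(yaw) Ry(pitch) Rx(roll)).
In Python, from bench import read_state, get_image, get_calibration, sign_off, boxes_of, hold_point_z gives the robot as it stands.
- The arm moves only by the tool step_arm, never from a script. Its argument "motion" is one flat list of numbers, 7 for each row, row after row: the shift along the tool's x, y, z in m, then the turn, a rotation vector about the tool's x, y, z in degrees, then the opening, from 0 (shut) to 1 (fully open). In form: [x, y, z, wx, wy, wz, claw, x, y, z, wx, wy, wz, claw, ...]. A call has 1 to 10 rows; each row is the pose to reach, as a shift and turn from the pose commanded when the call began, along the tool's axes at that moment; what a row does not reach only later rows make up. A row lasts 1/8 s, in which the tool goes at most 62.5 mm and 10.7 degrees, less where a joint would pass 70% of its speed; a pose out of reach is approached as far as the arm can. A call with a gripper value outside its range is refused whole. The fingers move at their own pace and stop on an object; "force" is the grip in N (left out, the last holds). Time passes only in rows, so rows that repeat a pose let the fingers close. It gives the time, the measured TCP pose, the force, the opening and the grip force at its end, in the units of the state.
- read_state(): the state, without advancing time (a new reading comes with each control period).
- get_image(name): name is "side" or "top" or "wrist"; returns the picture (384x512x3 uint8, red, green, blue); there is no depth.
- get_calibration(name): a dict with "intrinsics" (3x3 intrinsics, pixels), "distortion" ([k1, k2, p1, p2, k3] as OpenCV has them; the pictures are not rectified), "position" and "attitude" of the camera in the world; the wrist camera has in their place "hand_eye" (4x4, takes a point from camera to tool coordinates, whose origin is the TCP and whose axes are the flange's). Camera axes: x right, y up, looking along -z (the intrinsics and any distortion apply to the point x, -y, -z); pixel columns grow to the right and rows downward; lengths in mm; the calibration is good to about 2 mm. A picture is of the moment at which its call begins: read the wrist's pose just before it. get_calibration takes no time and is no camera call.
- sign_off(): hands the job in; it is judged then, once.
Trained networks look in the newest picture that a camera, given by its name, has taken for a name from the list of things; names that differ only in an ending like _2 or _b are one class to them, and where a whole thing is asked for, a point or a joint stands for the part that bears it (a point fixed in the world has none). Each returns a list of dicts, best first, with "score" (0 to 1); they miss things now and then, are a little off and sometimes report something else, mostly with a low value. They report only what shows in the picture. A call takes as long as a camera call. They do not tell look-alikes from the thing itself.
- boxes_of(name, camera): "extent" ([left, top, width, height] in pixels, round what is visible of it).
The state is a dict: "t": time; "joint_pos": joint angles; "qd": joint speeds; "tau": joint torques, N m; "eef_pos": TCP position; "ee_rot": TCP orientation; "ft_force": force on the tool from outside, world axes, zero at the start; "ft_torque": the same for the moment, N m; "finger_gap": opening from 0.0 (shut) to 1.0 (fully open); "grip_force": force on a finger pad.
Only numpy, scipy, OpenCV 4.12 (cv2) and the standard library are available. Lean on these libraries where they do the work, as an engineer would, in place of code of your own. Each camera call takes 0.05 s, during which the arm holds its last target. There are 200 camera calls.

## Working session

There is one attempt and no reset: what is moved stays moved. The work goes in short steps, Python scripts to look and compute and a tool call to move; the robot and the scene stay as the last step left them, time stands still between calls to the robot, and variables do not carry over. Pictures are saved under pics/ and viewed, at most 10 in all, crops included, and the job is handed in when it is done.

Besides the shell and the picture viewer there is one more tool, called after "Call:" as name(argument=value, ...) on one line, values as JSON. step_arm: Moves the arm, as the interface text tells. Its arguments: {"type":"object","properties":{"motion":{"type":"array","items":{"type":"number"}},"force":{"type":"number"}},"required":["motion"]}

```bash
mkdir -p pics; cat > h.py <<'E'
import numpy as np, cv2
from bench import *
from scipy.spatial.transform import Rotation as R
def cam(name,st=None):
    c=get_calibration(name);K=np.array(c["intrinsics"],float);D=np.array(c["distortion"],float)
    if "hand_eye" in c:
        st=st or read_state();H=np.array(c["hand_eye"],float)
        Rt=R.from_euler('xyz',st["ee_rot"]).as_matrix();Rc=Rt@H[:3,:3];p=Rt@H[:3,3]+np.array(st["eef_pos"])
    else:
        p=np.array(c["position"],float);a=np.array(c["attitude"],float)
        Rc=a if a.shape==(3,3) else (R.from_euler('xyz',a).as_matrix() if a.size==3 else R.from_quat(a).as_matrix())
    return K,D,Rc,p
def px2w(C,uv,z):
    K,D,Rc,p=C;q=cv2.undistortPoints(np.array(uv,float).reshape(-1,1,2),K,D).reshape(-1,2)
    d=np.c_[q[:,0],-q[:,1],-np.ones(len(q))]@Rc.T
    return p+d*((z-p[2])/d[:,2])[:,None]
def w2px(C,P):
    K,D,Rc,p=C;q=(np.array(P,float).reshape(-1,3)-p)@Rc
    q=q*[1,-1,-1]
    return cv2.projectPoints(q,np.zeros(3),np.zeros(3),K,D)[0].reshape(-1,2)
def save(im,n): cv2.imwrite("pics/"+n,cv2.cvtColor(im,cv2.COLOR_RGB2BGR))
E
python3 - <<'E'
from h import *
a=get_image("top");b=get_image("side");np.save("top.npy",a);np.save("side.npy",b)
save(cv2.resize(a,(800,600)),"top.png");save(cv2.resize(b,(800,600)),"side.png")
for n in ("top","side"):
    C=cam(n);print(n,C[3].round(),C[2].round(2).tolist(),get_calibration(n)["attitude"])
    for t in ("spare","big_block","jar","brush","carrier","knob","lamp","station"):
        print(t,[(round(o["score"],2),[round(x) for x in o["extent"]]) for o in boxes_of(t,n)])
print(read_state()["ee_rot"],hold_point_z)
E
```

```text
top [ 322.  -27. 1347.] [[-0.02, 0.99, -0.14], [-1.0, -0.02, 0.0], [0.0, 0.14, 0.99]] [ 0.13693746 -0.00192976 -1.58850742]
spare [(0.69, [147, 246, 14, 21]), (0.64, [128, 200, 17, 10]), (0.6, [146, 220, 15, 16])]
big_block [(0.59, [328, 201, 40, 43])]
jar [(0.84, [382, 190, 22, 22])]
brush [(0.95, [105, 139, 16, 51])]
carrier [(0.73, [153, 138, 75, 24])]
knob [(0.6, [152, 143, 76, 19])]
lamp [(0.86, [146, 94, 212, 71])]
station [(0.76, [150, 91, 210, 74])]
side [ 186. -953. 1283.] [[0.96, 0.2, -0.19], [-0.27, 0.72, -0.63], [0.01, 0.66, 0.75]] [ 0.72455944 -0.012554   -0.27690227]
spare [(0.71, [205, 162, 12, 16]), (0.68, [187, 167, 10, 18]), (0.59, [223, 151, 12, 16]), (0.18, [264, 156, 107, 138])]
big_block [(0.88, [242, 298, 35, 33])]
jar [(0.97, [286, 336, 23, 24])]
brush [(0.73, [238, 134, 38, 17])]
carrier [(0.87, [268, 150, 31, 58])]
knob [(0.6, [268, 148, 34, 60])]
lamp [(0.65, [262, 159, 107, 132])]
station [(0.87, [265, 156, 105, 139])]
[ 3.14147227e+00 -3.45902013e-05  2.91878536e+00] 18.700000000000003
```

View pics/top.png

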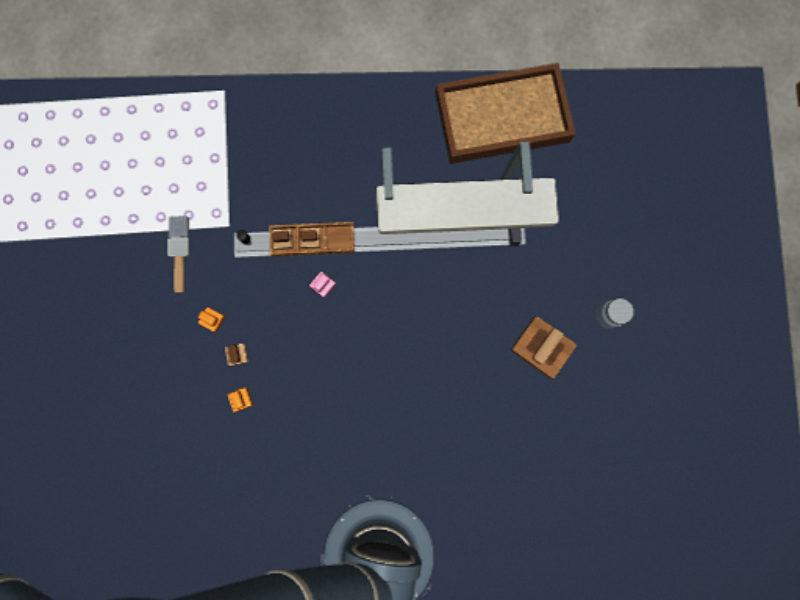

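View pics/side.png

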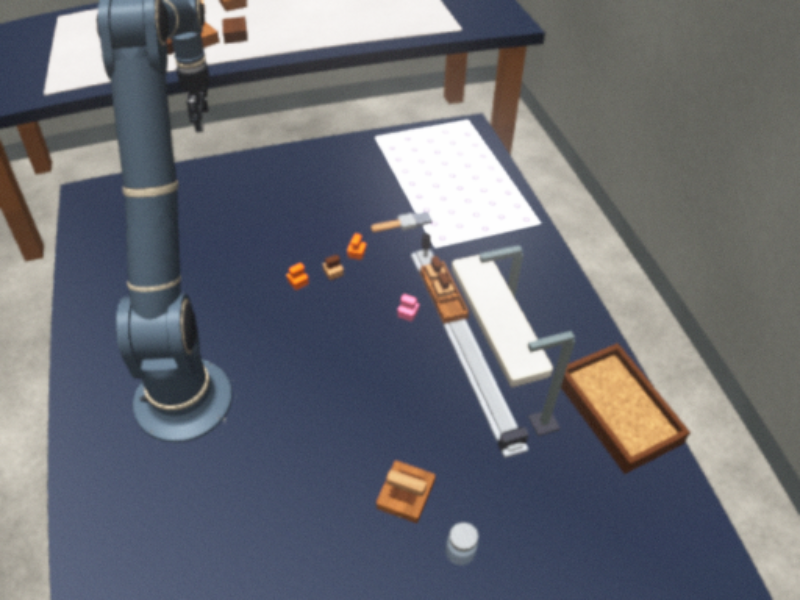

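The top view (800x600) shows these candidates:
- wooden block with dark grip at (236,354)
- orange blocks at (210,320) and (238,400)
- pink block at (322,284)

The wooden one fits the spare, because orange and pink are excluded. The carrier is at (312,238), with its right bay (340,238), nearest the stop, empty. I'll confirm this in an enlarged crop.

```bash
python3 - <<'E'
from h import *
a=np.load("top.npy")
save(cv2.resize(a[135:270,125:345],None,fx=3.6,fy=3.6,interpolation=cv2.INTER_CUBIC),"crop.png")
C=cam("top")
print("spare",px2w(C,[[153.5,228]],30).round(1), "jar",px2w(C,[[393,201]],60).round(),"big",px2w(C,[[348,222]],40).round())
S=cam("side");print("spare side",px2w(S,[[211,170]],27).round(1))
E
```

```text
spare [[388.  267.6  30. ]] jar [[ 456. -470.   60.]] big [[ 395. -334.   40.]]
spare side [[388.6 279.7  27. ]]
```

View pics/crop.png

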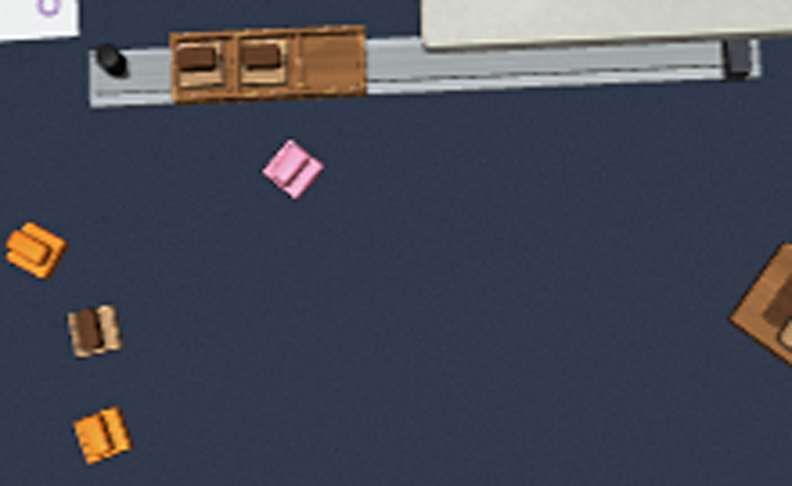

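The crop confirms the spare is the wooden block with the dark grip at crop (95,331). The orange neighbours are at (36,250) and (102,435), pink is at (293,168), and bay0 at (333,62) is empty. Next I'll work out the station pose.

```bash
python3 - <<'E'
from h import *
C=cam("top");f=lambda l,z:px2w(C,np.array(l,float)/3.6+[125-.36,135-.36],z)[:,:2].round(1).tolist()
print("tray rim",f([(170,34),(365,26),(367,96),(171,103)],42))
print("rail near edge",f([(90,106),(760,76)],15), "knob",f([(106,48)],94),f([(122,70)],54))
print("stop",f([(722,40),(750,76)],42))
print("spare base/grip",f([(95,331)],26),f([(90,328)],54))
t=lambda l,z:px2w(C,np.array(l,float)/1.5625,z)[:,:2].round(1).tolist()
print("lamp under/top",t([(379,233),(558,224)],249),t([(377,187),(556,179)],294))
print("lamp side under", px2w(cam("side"),np.array([(511,384),(551,368),(453,263)])/1.5625,255).round())
st=read_state();W=cam("wrist",st);print("cam",W[3].round(),W[2].round(2).tolist(),get_calibration("wrist")["intrinsics"][0][0])
E
```

```text
tray rim [[650.5, 210.5], [654.8, 39.5], [592.1, 38.4], [588.9, 209.2]]
rail near edge [[593.0, 286.1], [609.9, -311.0]] knob [[626.3, 254.8]] [[616.3, 249.7]]
stop [[636.8, -273.4], [604.2, -296.5]]
spare base/grip [[392.7, 276.3]] [[393.8, 274.1]]
lamp under/top [[581.4, -14.7], [591.9, -319.6]] [[648.2, -13.1], [656.9, -308.3]]
lamp side under [[ 592. -307.  255.]
 [ 674. -294.  255.]
 [ 590.   -1.  255.]]
cam [ 68. 678. 374.] [[0.22, -0.92, -0.31], [0.98, 0.21, 0.07], [-0.0, -0.32, 0.95]] 285.2055122317947
```

Call:
step_arm(motion=[-0.323,-0.32,0.05,0,0,-25,1,-0.323,-0.32,0.05,0,0,-25,1,-0.323,-0.32,0.05,0,0,-25,1,-0.323,-0.32,0.05,0,0,-25,1,-0.323,-0.32,0.05,0,0,-25,1,-0.323,-0.32,0.05,0,0,-25,1,-0.323,-0.32,0.05,0,0,-25,1,-0.323,-0.32,0.07,0,0,-25,1,-0.323,-0.32,0.07,0,0,-25,1,-0.323,-0.32,0.07,0,0,-25,1])

```text
t: 2.15
eef_pos: [393.1, 276.5, 161.9]
ee_rot: [3.14, 0.001, -2.926]
ft_force: [0.8, 0.9, 0.4]
finger_gap: 1.003
grip_force: 0.0
```

```bash
python3 - <<'E'
from h import *
st=read_state();a=get_image("wrist");W=cam("wrist",st)
print(st["t"],np.round(st["eef_pos"],1),np.round(st["ee_rot"],4),np.round(st["joint_pos"],2))
b=boxes_of("spare","wrist");print([(round(o["score"],2),[round(x) for x in o["extent"]]) for o in b])
save(cv2.resize(a,(800,600)),"w1.png");np.save("w1.npy",a)
print(w2px(W,[[393.5,275,26]])*1.5625)
E
```

```text
2.15 [393.1 276.5 161.9] [ 3.1404e+00  7.0000e-04 -2.9261e+00] [-0.72  0.23  0.02  2.06 -0.01  0.85  1.09]
[(0.81, [240, 60, 41, 50]), (0.76, [256, 224, 45, 48]), (0.75, [232, 156, 37, 46])]
[[382.24566706 277.41192914]]
```

View pics/w1.png

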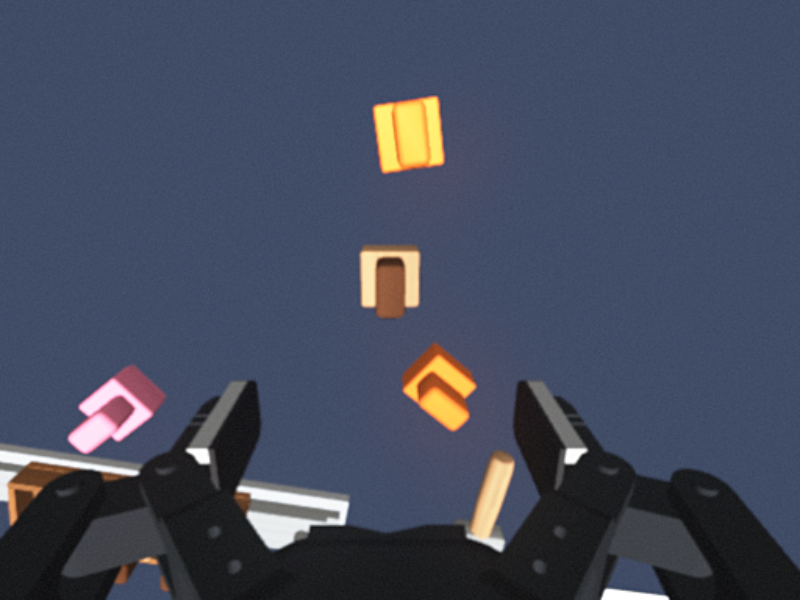

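The wrist view shows the spare (wood, dark grip) at (390,280), square with the fingers. Orange blocks are at (410,133) and (440,385), pink at (115,410).

```bash
python3 - <<'E'
from h import *
st=read_state();W=cam("wrist",st);Rt=R.from_euler('xyz',st["ee_rot"]).as_matrix()
s=1.5625
P=px2w(W,np.array([(361,251),(420,251),(420,307),(361,306.5)])/s-.2,26);G=px2w(W,np.array([(377,262),(404,262),(404,317),(377,317)])/s-.2,54)
for q in(P,G): print(q.round(1).tolist(),q.mean(0).round(1),((q.mean(0)-st["eef_pos"])@Rt).round(1),((q-st["eef_pos"])@Rt).round(1).tolist())
E
```

```text
[[379.1, 258.2, 26.0], [371.0, 295.0, 26.0], [408.1, 304.1, 26.0], [416.2, 265.6, 26.0]] [393.6 280.7  26. ] [ -1.2   3.4 136.1] [[17.8, -15.5, 136.1], [17.8, 22.2, 136.1], [-20.4, 23.2, 136.2], [-20.0, -16.2, 136.1]]
[[376.8, 268.7, 54.0], [373.4, 284.0, 54.0], [406.8, 291.8, 54.0], [410.3, 275.8, 54.0]] [391.8 280.1  54. ] [  0.6   3.2 108.1] [[17.8, -4.6, 108.1], [17.8, 11.0, 108.1], [-16.5, 11.4, 108.2], [-16.5, -4.9, 108.1]]
```

Call:
step_arm(motion=[0,0.0033,0.06,0,0,0,1,0,0.0033,0.105,0,0,0,0.7,0,0.0033,0.131,0,0,0,0.5,0,0.0033,0.131,0,0,0,0.4,0,0.0033,0.131,0,0,0,0,0,0.0033,0.131,0,0,0,0,0,0.0033,0.131,0,0,0,0,0,0.0033,0.131,0,0,0,0], force=35)

```text
t: 3.25
eef_pos: [393.3, 278.7, 31.3]
ee_rot: [3.141, 0.002, -2.928]
ft_force: [-1.4, -0.8, 6.9]
finger_gap: 0.201
grip_force: 38.7
```

Call:
step_arm(motion=[0,0,-0.03,0,0,0,0,0,0,-0.08,0,0,0,0,0,0,-0.13,0,0,10,0,-0.02,-0.04,-0.13,0,0,20,0,-0.04,-0.08,-0.13,0,0,30,0,-0.06,-0.12,-0.13,0,0,40,0,-0.08,-0.16,-0.13,0,0,50,0,-0.093,-0.1825,-0.13,0,0,60,0,-0.093,-0.1825,-0.13,0,0,70,0,-0.093,-0.1825,-0.13,0,0,80,0])

```text
t: 4.5
eef_pos: [522.2, 118.9, 160.2]
ee_rot: [-3.141, -0.0, 1.952]
ft_force: [0.0, -0.1, -0.7]
finger_gap: 0.201
grip_force: 37.7
```

Call:
step_arm(motion=[0,0,0,0,0,10,0,0,0,0,0,0,20,0,0,0,0,0,0,20.6,0,0,0,0,0,0,20.6,0])

```text
t: 5.0
eef_pos: [522.1, 119.5, 160.3]
ee_rot: [-3.141, -0.0, 1.602]
ft_force: [-0.4, -0.4, -0.4]
finger_gap: 0.204
grip_force: 37.7
```

```bash
python3 - <<'E'
from h import *
st=read_state();a=get_image("wrist");W=cam("wrist",st)
print(st["t"],np.round(st["eef_pos"],1),np.round(st["ee_rot"],4),np.round(st["joint_pos"],2),st["finger_gap"],st["grip_force"])
save(cv2.resize(a,(800,600)),"w2.png");np.save("w2.npy",a)
print(w2px(W,[[623.1,69.4,24],[621.6,124.4,42]])*1.5625)
E
```

```text
5.0 [522.1 119.5 160.3] [-3.1414e+00 -1.0000e-04  1.6018e+00] [-0.68  0.34  0.47  1.96 -0.2   0.88 -0.08] 0.20412426174865567 37.73374021053314
[[531.18418662 351.69471519]
 [549.92165923 283.40847846]]
```

View pics/w2.png

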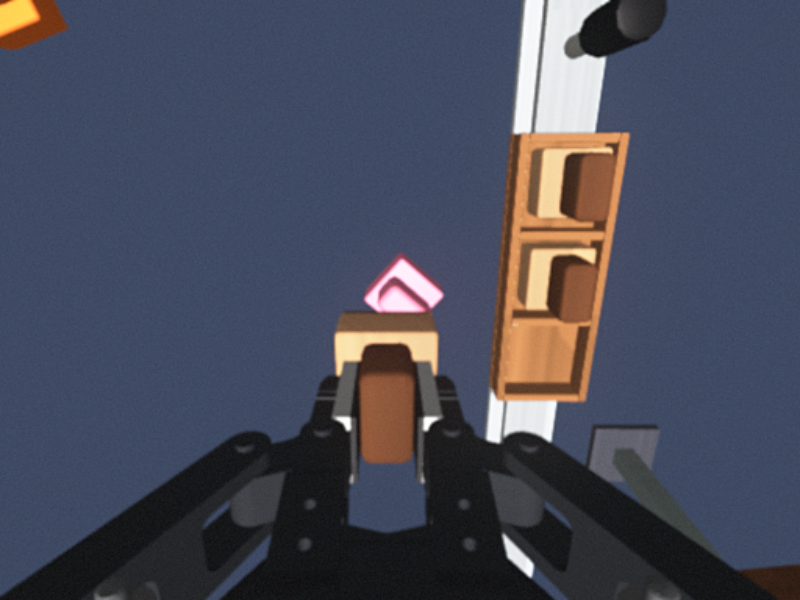

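The wrist view shows the tray at right: empty bay0 at (545,355), blocks at (570,185) and (560,280). The spare is held at (387,380), upright.

```bash
python3 - <<'E'
from h import *
st=read_state();W=cam("wrist",st)
q=px2w(W,np.array([(628,133),(586,402),(494,399)])/1.5625-.2,42);print(q.round(1).tolist())
d=q[0]-q[1];print("len",np.hypot(*d[:2]),"yaw",np.degrees(np.arctan2(-d[0],d[1])))
y=np.radians(1.6);ex=np.array([np.cos(y),np.sin(y)]);ey=np.array([-np.sin(y),np.cos(y)])
c=(q[0]+q[1])[:2]/2-30*ex;print("tray c",c,"bay0",c-55*ey)
# predicted outline on the wrist picture and held block axis
Rt=R.from_euler('xyz',st["ee_rot"]).as_matrix()
for u in [(335,362),(437,362)]: print("held",((px2w(W,np.array([u])/1.5625-.2,st["eef_pos"][2]-5)-st["eef_pos"])@Rt).round(1))
a=np.load("w2.npy");c1=cv2.resize(a[70:270,290:430],None,fx=3,fy=3,interpolation=cv2.INTER_CUBIC)
c2=a[70:270,290:430].copy()
o=c1.copy()
def draw(cen,col):
    L=[cen+sx*30*ex+sy*85*ey for sx,sy in((-1,-1),(1,-1),(1,1),(-1,1))]
    B=[cen-55*ey+sx*25*ex+sy*25*ey for sx,sy in((-1,-1),(1,-1),(1,1),(-1,1))]
    for S,z in((L,42),(B,24)):
        p=(w2px(W,[[*s,z] for s in S])-[290,70])*3+1
        cv2.polylines(o,[p.round().astype(int)],True,col,1)
draw(np.array([621.6,124.4]),(255,0,0));draw(c,(0,255,0))
save(o,"ov.png")
E
```

```text
[[651.5, 212.1, 42.0], [658.0, 42.1, 42.0], [596.0, 42.4, 42.0]]
len 170.09009606321794 yaw 2.207009037849847
tray c [624.74303987 126.2317903 ] bay0 [626.27873     71.25323397]
held [[  6.9 -19.7   5. ]]
held [[ 6.9 17.9  5. ]]
```

View pics/ov.png

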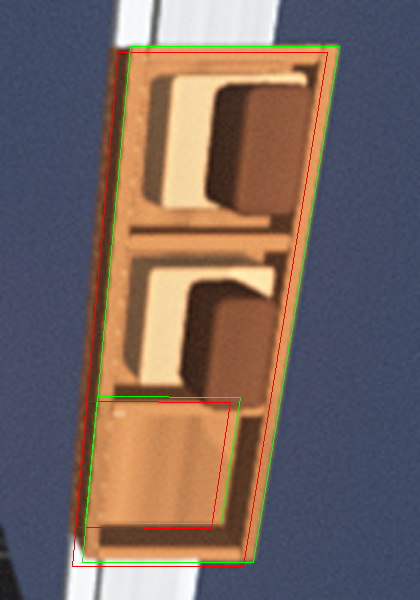

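The green outline (wrist measurement) fits the tray, so bay0 is at (626, 71).

Call:
step_arm(motion=[-0.025,0.05,0,0,0,0,0,-0.051,0.1026,0,0,0,0,0,-0.051,0.1026,0.03,0,0,0,0,-0.051,0.1026,0.06,0,0,0,0,-0.051,0.1026,0.08,0,0,0,0,-0.051,0.1026,0.092,0,0,0,0,-0.051,0.1026,0.099,0,0,0,0,-0.051,0.1026,0.103,0,0,0,0,-0.051,0.1026,0.103,0,0,0,0])

```text
t: 6.18
eef_pos: [626.6, 71.5, 57.7]
ee_rot: [3.141, -0.0, 1.599]
ft_force: [0.4, -0.1, 0.3]
finger_gap: 0.198
grip_force: 37.7
```

Call:
step_arm(motion=[0,0,0.002,0,0,0,0,0,0,0.002,0,0,0,0,0,0,0.002,0,0,0,0.3,0,0,0.002,0,0,0,0.5,0,0,0.002,0,0,0,0.5,0,0,-0.03,0,0,0,0.5,0,0,-0.08,0,0,0,0.5,0,0,-0.12,0,0,0,0.5])

```text
t: 7.18
eef_pos: [626.6, 71.3, 179.2]
ee_rot: [3.14, -0.0, 1.599]
ft_force: [-0.4, -0.3, 0.3]
finger_gap: 0.499
grip_force: 0.0
```

```bash
python3 - <<'E'
from h import *
st=read_state();a=get_image("wrist");W=cam("wrist",st)
print(st["t"],np.round(st["eef_pos"],1),np.round(st["ee_rot"],4),np.round(st["joint_pos"],2))
save(cv2.resize(a,(800,600)),"w3.png")
E
```

```text
7.175 [626.6  71.3 179.2] [ 3.1404e+00 -1.0000e-04  1.5991e+00] [-0.53  0.47  0.48  1.72 -0.25  1.01  0.07]
```

View pics/w3.png

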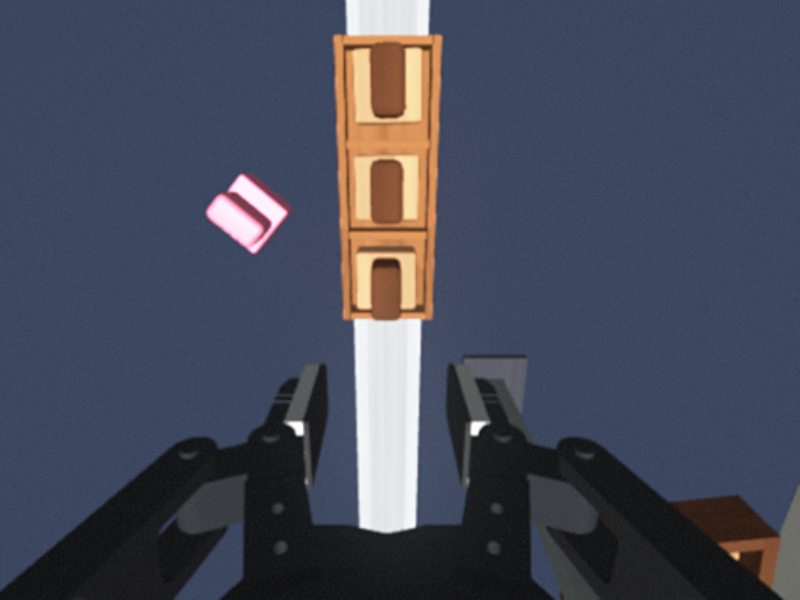

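The wrist view shows the spare flat in bay0 at (386,285) and all three bays filled. The tool must be tilted in under the lamp from the robot's side. I'll fit a kinematic model to check the joint ranges and the lamp clearance.

```bash
cat > kin.py <<'E'
from h import *
from scipy.optimize import least_squares
D=[([-1.377,.469,-.049,1.532,.024,1.141,-.082],[149.106,658.343,231.335],[3.14147,0,2.9188]),
([-.72,.23,.02,2.06,-.01,.85,1.09],[393.1,276.5,161.9],[3.1404,0.0007,-2.9261]),
([-.68,.34,.47,1.96,-.2,.88,-.08],[522.1,119.5,160.3],[-3.1414,-.0001,1.6018]),
(None,None,None)]
st=read_state();D[3]=(st["joint_pos"],st["eef_pos"],st["ee_rot"])
def fk(q,p,full=False):
    h,L1,L2,T,o1,o7=p[:6];s1,s3,s5,s7=p[6:]
    rz=lambda a:R.from_euler('z',a);ry=lambda a:R.from_euler('y',a)
    r=rz(s1*q[0]+o1)*ry(q[1]);a=np.array([0,0,h]);r=r*rz(s3*q[2]);el=a+r.apply([0,0,L1])
    r=r*ry(q[3])*rz(s5*q[4]);w=el+r.apply([0,0,L2]);r=r*ry(q[5])*rz(s7*q[6]+o7);t=w+r.apply([0,0,T])
    return (el,w,t,r) if full else (t,r)
def res(p6,s):
    e=[]
    for q,x,o in D:
        t,r=fk(q,[*p6,*s]);e+=[*(t-x)/10,*((R.from_euler('xyz',o).inv()*r).as_rotvec()*30)]
    return np.array(e)
E
python3 - <<'E'
from kin import *
import itertools,json
best=None
for s in itertools.product([-1,1],repeat=4):
  for o7 in(0,1.57,3.14,-1.57):
    f=least_squares(res,[333,530,479,373,0,o7],args=(s,))
    if best is None or f.cost<best[0]: best=(f.cost,f.x,s)
print(best[0],best[1].round(3),best[2]);print(res(best[1],best[2]).reshape(-1,6).round(2))
json.dump([*best[1],*best[2]],open("p.json","w"))
p=[*best[1],*best[2]]
lo=np.array([-2.59,-.33,-1.39,.1,-1.04,.21,-2.66]);hi=np.array([2.59,1.99,1.29,2.45,4.18,1.99,2.66])
lamp=lambda P:np.linalg.norm(np.maximum(np.abs((P-[626.5,-163,271])@R.from_euler('z',1.8,degrees=True).as_matrix())-[40,150,23],0),axis=1).min()
q0=np.array(st["joint_pos"])
for t in(35,40,45,50):
  for a in(0,-20,-40,-60,30):
    tr,ar=np.radians([t,a]);d=np.array([np.sin(tr)*np.cos(ar),np.sin(tr)*np.sin(ar),-np.cos(tr)])
    for sg in(1,-1):
      y=sg*np.array([0,1,0.]);y-=y@d*d;y/=np.linalg.norm(y);Rt=R.from_matrix(np.c_[np.cross(y,d),y,d])
      out=[]
      for ky in(280,-42):
        tp=np.array([626-(ky+60)*.03+5,ky,70]);b=None
        for s5 in(0,.8,1.6,2.4,3.1):
         for j3 in(-.8,0,.8):
          x0=q0.copy();x0[4]=s5;x0[2]=j3;x0[5]=.8;x0[6]=0
          def g(q):
            tt,r=fk(q,p);return np.r_[(tt-tp)/5,(Rt.inv()*r).as_rotvec()*50,(q-(lo+hi)/2)/(hi-lo)*.02]
          f=least_squares(g,x0,bounds=(lo+.06,hi-.06),max_nfev=60);e=np.abs(g(f.x)[:6]).max()
          if e<.3:
            el,w,tt,r=fk(f.x,p,True);u=np.linspace(0,1,30)[:,None]
            c1=lamp(tt+(w-tt)*(.2+.8*u));c2=lamp(w+(el-w)*u);m=np.minimum(f.x-lo,hi-f.x).min()
            if b is None or m>b[0]: b=(round(m,2),round(c1),round(c2),f.x.round(2).tolist())
        out.append(b)
      if all(out): print(t,a,sg,*out)
E
```

```text
1.1046075328234224 [ 5.98492e+02  5.59013e+02  4.68325e+02  6.69768e+02 -7.20000e-02
  1.49800e+00] (-1, -1, -1, -1)
[[ 0.63  0.19  0.1  -0.    0.01 -0.07]
 [-0.6   0.89  0.26 -0.07  0.01  0.02]
 [-0.31  0.24 -0.09 -0.17  0.08  0.1 ]
 [-0.14 -0.48 -0.27 -0.   -0.02 -0.05]]
35 -40 1 (np.float64(0.59), 351, 681, [-1.17, 0.73, 0.11, 1.86, 0.77, 0.82, -0.22]) (np.float64(0.08), 58, 462, [-0.26, 0.59, -0.44, 2.37, 1.61, 0.81, -0.64])
35 -40 -1 (np.float64(0.2), 351, 681, [-1.78, 1.07, 1.09, 1.86, -0.45, 0.69, -2.32]) (np.float64(0.08), 58, 462, [0.06, 0.74, -0.86, 2.37, 1.64, 1.1, 2.52])
35 -60 1 (np.float64(0.88), 367, 722, [-1.11, 0.87, 0.13, 1.52, 0.52, 1.09, 0.14]) (np.float64(0.37), 69, 468, [-0.79, 0.65, 0.17, 2.08, 0.9, 0.67, 0.04])
35 -60 -1 (np.float64(0.2), 367, 722, [-1.53, 1.07, 0.87, 1.52, -0.19, 1.01, -2.46]) (np.float64(0.25), 69, 468, [-1.34, 0.9, 0.95, 2.08, -0.19, 0.46, -2.11])
40 -40 1 (np.float64(0.61), 359, 703, [-1.26, 0.8, 0.14, 1.84, 0.8, 0.86, -0.36]) (np.float64(0.06), 73, 474, [-0.94, 0.65, 0.24, 2.39, 1.62, 0.54, -0.9])
40 -40 -1 (np.float64(0.2), 359, 659, [-0
[... 682 characters left out ...]
at64(0.25), 96, 494, [-1.55, 1.16, 1.04, 2.04, -0.31, 0.52, -2.27])
50 -40 1 (np.float64(0.69), 374, 746, [-1.24, 0.95, -0.07, 1.76, 1.01, 1.11, -0.71]) (np.float64(0.06), 102, 503, [-1.09, 0.86, 0.16, 2.39, 1.63, 0.75, -1.29])
50 -40 -1 (np.float64(0.38), 374, 707, [-0.91, 1.04, -0.55, 1.76, 1.28, 1.43, 2.28]) (np.float64(0.06), 102, 503, [-0.84, 0.86, -0.14, 2.39, 1.66, 0.98, 1.87])
50 -60 1 (np.float64(0.75), 394, 790, [-1.4, 1.14, 0.4, 1.31, 0.38, 1.24, 0.01]) (np.float64(0.44), 109, 509, [-1.1, 0.9, 0.27, 2.01, 0.91, 0.8, -0.37])
50 -60 -1 (np.float64(0.06), 394, 797, [-1.71, 1.44, 1.14, 1.31, -0.38, 1.24, -2.6]) (np.float64(0.22), 109, 509, [-1.64, 1.3, 1.07, 2.01, -0.38, 0.58, -2.35])
```

Call:
step_arm(motion=[0.03,0,-0.01,0,0,-10,0,0.06,0,-0.02,0,0,-20,0,0.09,0,-0.02,0,0,-30,0,0.12,0,-0.02,0,0,-40,0,0.15,0,-0.02,0,0,-50,0,0.18,0,-0.02,0,0,-60,0,0.21,0,-0.02,0,0,-70,0,0.24,0,-0.02,0,0,-80,0,0.25,0,-0.02,0,0,-90,0,0.25,0,-0.02,0,0,-90,0])

```text
t: 8.48
eef_pos: [618.7, 322.3, 196.8]
ee_rot: [3.141, -0.001, -3.113]
ft_force: [0.5, 0.3, 1.5]
finger_gap: 0.002
grip_force: 0.0
```

Call:
step_arm(motion=[0,0,0,8,-4,0,0,0,0,0,17,-10,0,0,0,0,0,26,-15,0,0,0,0,0,26,-15,0,0])

```text
t: 8.98
eef_pos: [615.7, 325.8, 194.7]
ee_rot: [-2.678, 0.249, -3.048]
ft_force: [-0.2, 0.6, -0.1]
finger_gap: 0.001
grip_force: 0.0
```

```bash
cat > plan.py <<'E'
from kin import *
import json
p0=json.load(open("p.json"));s=p0[6:]
f=least_squares(res,p0[:6],args=(s,));p=[*f.x,*s];print(f.cost,f.x.round(3));print(res(f.x,s).reshape(-1,6)[3].round(2))
print(np.round(st["joint_pos"],3),np.round(st["eef_pos"],1),np.round(st["ee_rot"],3))
lo=np.array([-2.59,-.33,-1.39,.1,-1.04,.21,-2.66]);hi=np.array([2.59,1.99,1.29,2.45,4.18,1.99,2.66])
lamp=lambda P:np.linalg.norm(np.maximum(np.abs((P-[626.5,-163,271])@R.from_euler('z',1.8,degrees=True).as_matrix())-[40,150,23],0),axis=1).min()
q0=np.array(st["joint_pos"])
for t in(35,40,45,50):
  for a in(0,-20,-40,-60):
    tr,ar=np.radians([t,a]);d=np.array([np.sin(tr)*np.cos(ar),np.sin(tr)*np.sin(ar),-np.cos(tr)])
    y=np.array([0,1,0.]);y-=y@d*d;y/=np.linalg.norm(y);Rt=R.from_matrix(np.c_[np.cross(y,d),y,d])
    out=[];x0=q0
    for ky in(280,200,120,40,-42):
        tp=np.array([626-(ky+60)*.03+5,ky,70]);b=None
        def g(q):
            tt,r=fk(q,p);return np.r_[(tt-tp)/5,(Rt.inv()*r).as_rotvec()*50,(q-x0)*.02]
        f=least_squares(g,np.clip(x0,lo+.07,hi-.07),bounds=(lo+.06,hi-.06),max_nfev=80);e=np.abs(g(f.x)[:6]).max();x0=f.x
        el,w,tt,r=fk(f.x,p,True);u=np.linspace(0,1,30)[:,None]
        out.append((round(e,2),round(np.minimum(f.x-lo,hi-f.x).min(),2),round(lamp(tt+(w-tt)*(.2+.8*u))),round(lamp(w+(el-w)*u)),round(w[2])))
    print(t,a,*out,x0.round(2))
E
python3 plan.py
```

```text
1.9563209064048224 [ 2.22351e+02  5.59105e+02  4.72117e+02  2.91215e+02 -7.10000e-02
  1.50100e+00]
[-0.59 -0.41 -0.37  0.49  0.94 -0.26]
[-0.947  0.588  0.276  1.551  0.402  1.14   0.705] [615.7 325.8 194.7] [-2.678  0.249 -3.048]
35 0 (np.float64(0.0), np.float64(0.06), 303, 321, 309) (np.float64(0.0), np.float64(0.06), 225, 249, 309) (np.float64(0.0), np.float64(0.06), 150, 183, 309) (np.float64(0.0), np.float64(0.06), 84, 133, 309) (np.float64(0.0), np.float64(0.06), 63, 120, 309) [ 0.53  0.53 -0.64  2.2   2.08  0.27 -0.38]
35 -20 (np.float64(0.0), np.float64(0.17), 329, 371, 309) (np.float64(0.0), np.float64(0.06), 252, 295, 309) (np.float64(0.0), np.float64(0.06), 177, 223, 309) (np.float64(0.0), np.float64(0.06), 106, 158, 309) (np.float64(0.0), np.float64(0.06), 58, 113, 309) [-0.02  0.46 -0.1   2.18  1.87  0.27 -0.39]
35 -40 (np.float64(0.0), np.float64(0.44), 341, 410, 309) (np.float64(0.0), np.float64(0.32), 268, 333, 309) (np.float64(0.0), np.float64(0.21), 196, 256, 309) (np.float64(0.0), np.float64(0.09), 124, 182, 309) (np.float64(0.0), np.float64(0.06), 58, 113, 309) 
[... 3300 characters left out ...]
oat64(0.0), np.float64(0.14), 101, 168, 257) [-0.28  0.53  0.16  2.31  2.63  0.56 -1.31]
50 -40 (np.float64(0.0), np.float64(0.51), 352, 457, 257) (np.float64(0.0), np.float64(0.38), 280, 380, 257) (np.float64(0.0), np.float64(0.25), 215, 305, 257) (np.float64(0.0), np.float64(0.15), 154, 234, 257) (np.float64(0.0), np.float64(0.18), 101, 168, 257) [-0.75  0.64  0.58  2.2   1.97  0.39 -0.89]
50 -60 (np.float64(0.0), np.float64(0.78), 361, 482, 257) (np.float64(0.0), np.float64(0.65), 289, 413, 257) (np.float64(0.0), np.float64(0.55), 222, 334, 257) (np.float64(0.0), np.float64(0.42), 165, 256, 257) (np.float64(0.0), np.float64(0.29), 109, 177, 257) [-0.85  0.73  0.65  2.05  1.07  0.5   0.03]
```

```bash
cat > mv.py <<'E'
from h import *
def tgt(t,a):
    tr,ar=np.radians([t,a]);d=np.array([np.sin(tr)*np.cos(ar),np.sin(tr)*np.sin(ar),-np.cos(tr)])
    y=np.array([0,1,0.]);y-=y@d*d;y/=np.linalg.norm(y);return R.from_matrix(np.c_[np.cross(y,d),y,d])
def rel(P,rot=None):
    st=read_state();r=R.from_euler('xyz',st["ee_rot"])
    print("pos",np.round(st["eef_pos"],1),"->",P,"shift",(r.inv().apply(np.array(P)-st["eef_pos"])/1000).round(4), "rv",np.degrees((r.inv()*(rot or r)).as_rotvec()).round(1))
E
python3 - <<'E'
from mv import *
rel([618,305,150],tgt(50,-60));rel([620,305,72],tgt(50,-60))
C=cam("top");print("brush",px2w(C,np.array([[105,139],[121,139],[121,190],[105,190]]),10).round())
E
```

```text
pos [615.7 325.8 194.7] -> [618, 305, 150] shift [0.0107 0.0007 0.0482] rv [ 17.  -10.9  13.4]
pos [615.7 325.8 194.7] -> [620, 305, 72] shift [0.028  0.0345 0.1163] rv [ 17.  -10.9  13.4]
brush [[679. 433.  10.]
 [678. 381.  10.]
 [512. 377.  10.]
 [512. 428.  10.]]
```

Call:
step_arm(motion=[0.003,0,0.015,6,-4,5,0,0.007,0,0.03,12,-8,9,0,0.0107,0.0007,0.048,17,-10.9,13.4,0,0.015,0.01,0.068,17,-10.9,13.4,0,0.02,0.02,0.09,17,-10.9,13.4,0,0.028,0.0345,0.1163,17,-10.9,13.4,0,0.028,0.0345,0.1163,17,-10.9,13.4,0,0.028,0.0345,0.1163,17,-10.9,13.4,0])

```text
t: 9.98
eef_pos: [625.0, 299.7, 75.9]
ee_rot: [-2.417, 0.542, 3.134]
ft_force: [0.7, 0.1, -0.6]
finger_gap: -0.0
grip_force: 0.0
```

```bash
python3 - <<'E'
from mv import *
st=read_state();print(st["t"],np.round(st["joint_pos"],2),np.round(st["ft_force"],1))
a=get_image("side");C=cam("side")
save(cv2.resize(a[110:300,170:400],None,fx=3.4,fy=3.1,interpolation=cv2.INTER_CUBIC),"s2.png")
for y in(255,100,-20,-35,-45): rel([620.5-(y-256)*.031,y,72],tgt(50,-60))
E
```

```text
9.975 [-1.12  0.86  0.44  1.62  0.59  1.07  0.19] [ 0.7  0.1 -0.6]
pos [625.  300.   76.3] -> [620.531, 255, 72] shift [ 0.0058 -0.0327  0.031 ] rv [-0.2 -0.  -0.5]
pos [625.  300.   76.3] -> [625.336, 100, 72] shift [ 0.0007 -0.1468  0.136 ] rv [-0.2 -0.  -0.5]
pos [625.  300.   76.3] -> [629.056, -20, 72] shift [-0.0033 -0.235   0.2173] rv [-0.2 -0.  -0.5]
pos [625.  300.   76.3] -> [629.521, -35, 72] shift [-0.0038 -0.2461  0.2274] rv [-0.2 -0.  -0.5]
pos [625.  300.   76.3] -> [629.831, -45, 72] shift [-0.0041 -0.2534  0.2342] rv [-0.2 -0.  -0.5]
```

View pics/s2.png

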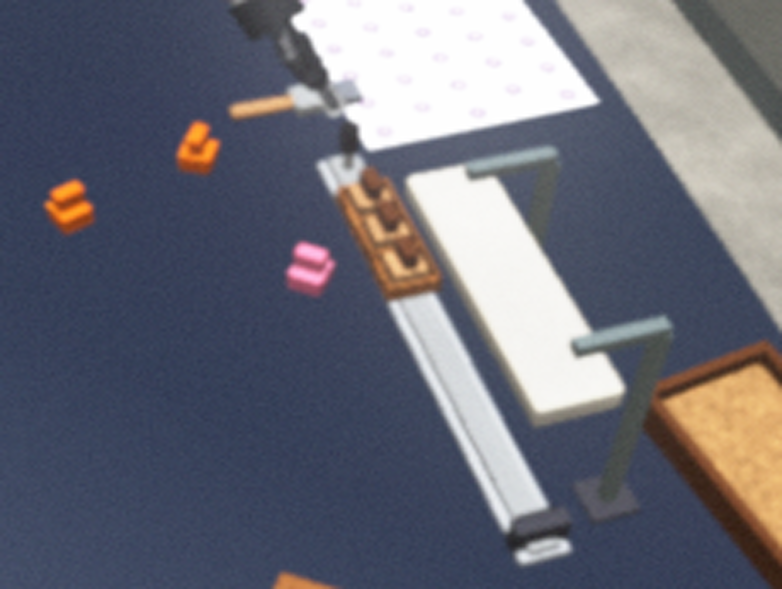

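The side crop shows the fingertips just behind the knob at (348,140) and all three blocks in the tray. I'll push now.

Call:
step_arm(motion=[0.0068,-0.0106,0.0107,0,0,0,0,0.0064,-0.0202,0.0195,0,0,0,0,0.0059,-0.0305,0.029,0,0,0,0,0.0053,-0.0437,0.0412,0,0,0,0,0.0047,-0.0585,0.0547,0,0,0,0,0.0039,-0.0754,0.0703,0,0,0,0,0.0031,-0.0923,0.0858,0,0,0,0,0.0023,-0.11,0.1021,0,0,0,0,0.0015,-0.1284,0.1191,0,0,0,0,0.0007,-0.1468,0.136,0,0,0,0])

```text
t: 11.28
eef_pos: [624.2, 98.4, 70.8]
ee_rot: [-2.415, 0.54, 3.136]
ft_force: [-0.1, 2.3, 1.2]
finger_gap: -0.0
grip_force: 1.0
```

```bash
python3 - <<'E'
from mv import *
st=read_state();print(st["t"],np.round(st["joint_pos"],2),np.round(st["ft_force"],1))
get_image("side");C=cam("side");b=boxes_of("carrier","side");print(b[:2])
for y in(0,-30,-45): rel([620.5-(y-256)*.031,y,72],tgt(50,-60))
E
```

```text
11.275 [-1.01  0.76  0.56  1.95  0.78  0.74  0.13] [-0.1  2.3  1.2]
[{'extent': [280.3, 180.8, 39.5, 62.0], 'score': 0.86}, {'extent': [261.6, 159.7, 106.9, 132.3], 'score': 0.53}]
pos [623.1  94.4  71.5] -> [628.436, 0, 72] shift [-0.0057 -0.0684  0.0651] rv [-0.6 -0.2 -0.5]
pos [623.1  94.4  71.5] -> [629.366, -30, 72] shift [-0.0068 -0.0903  0.0856] rv [-0.6 -0.2 -0.5]
pos [623.1  94.4  71.5] -> [629.831, -45, 72] shift [-0.0073 -0.1013  0.0958] rv [-0.6 -0.2 -0.5]
```

Call:
step_arm(motion=[-0.0006,-0.0073,0.0069,0,0,0,0,-0.0015,-0.0175,0.0166,0,0,0,0,-0.0023,-0.0277,0.0263,0,0,0,0,-0.0032,-0.0378,0.036,0,0,0,0,-0.004,-0.048,0.0457,0,0,0,0,-0.0049,-0.0582,0.0554,0,0,0,0,-0.0057,-0.0684,0.0651,0,0,0,0,-0.0062,-0.0771,0.0733,0,0,0,0,-0.0065,-0.0844,0.0801,0,0,0,0,-0.0068,-0.0903,0.0856,0,0,0,0])

```text
t: 12.62
eef_pos: [631.6, -24.7, 70.8]
ee_rot: [-2.415, 0.541, 3.136]
ft_force: [-0.9, 2.3, 0.8]
finger_gap: 0.001
grip_force: 0.7
```

```bash
python3 - <<'E'
from mv import *
st=read_state();print(st["t"],np.round(st["joint_pos"],2),np.round(st["ft_force"],1))
for y in(-40,-50,-60): rel([620.5-(y-256)*.031,y,72])
E
```

```text
12.625 [-0.91  0.76  0.67  2.06  0.95  0.53  0.1 ] [-0.9  2.3  0.8]
pos [631.6 -24.7  70.8] -> [629.676, -40, 72] shift [ 0.001  -0.0127  0.0087] rv [0. 0. 0.]
pos [631.6 -24.7  70.8] -> [629.986, -50, 72] shift [ 0.0007 -0.0201  0.0155] rv [0. 0. 0.]
pos [631.6 -24.7  70.8] -> [630.296, -60, 72] shift [ 0.0004 -0.0274  0.0223] rv [0. 0. 0.]
```

Call:
step_arm(motion=[0,-0.0025,0.0023,0,0,0,0,0,-0.005,0.0046,0,0,0,0,0,-0.0075,0.0069,0,0,0,0,0,-0.01,0.0092,0,0,0,0,0,-0.0115,0.0106,0,0,0,0])

```text
t: 13.25
eef_pos: [631.9, -39.7, 70.6]
ee_rot: [-2.415, 0.541, 3.137]
ft_force: [0.5, 1.9, 1.0]
finger_gap: -0.002
grip_force: 0.6
```

Call:
step_arm(motion=[0,-0.002,0.0018,0,0,0,0,0,-0.004,0.0036,0,0,0,0,0,-0.006,0.0055,0,0,0,0])

```text
t: 13.62
eef_pos: [632.3, -46.3, 70.1]
ee_rot: [-2.418, 0.541, 3.138]
ft_force: [-4.1, 10.0, 6.1]
finger_gap: -0.001
grip_force: 5.0
```

Call:
step_arm(motion=[0,-0.001,0.0009,0,0,0,0,0,-0.001,0.0009,0,0,0,0,0,-0.001,0.0009,0,0,0,0])

```text
t: 14.0
eef_pos: [632.4, -46.2, 69.9]
ee_rot: [-2.419, 0.541, 3.139]
ft_force: [-3.3, 8.7, 4.9]
finger_gap: -0.001
grip_force: 4.2
```

Call:
step_arm(motion=[0,0.006,-0.0055,0,0,0,0,0,0.02,-0.018,0,0,0,0,0,0.04,-0.037,0,0,0,0,0,0.07,-0.064,0,0,0,0,0,0.1,-0.092,0,0,0,0,0,0.12,-0.11,0,0,0,0,0,0.12,-0.11,0,0,0,0])

```text
t: 14.88
eef_pos: [631.3, 117.6, 71.7]
ee_rot: [-2.418, 0.54, 3.14]
ft_force: [0.1, -0.4, -0.2]
finger_gap: 0.002
grip_force: 0.0
```

```bash
python3 - <<'E'
from mv import *
st=read_state();print(st["t"],np.round(st["eef_pos"]),np.round(st["ft_force"],1))
a=get_image("side");C=cam("side")
c=[624.7+.031*320,126.2-320];y=np.radians(1.8);ex=np.array([np.cos(y),np.sin(y)]);ey=np.array([-np.sin(y),np.cos(y)])
L=[[*(c+sx*30*ex+sy*85*ey),42] for sx,sy in((-1,-1),(1,-1),(1,1),(-1,1))]
o=cv2.resize(a[150:310,260:400],None,fx=3.7,fy=3.7,interpolation=cv2.INTER_CUBIC)
p=(w2px(C,L)-[260,150]+.5)*3.7
cv2.polylines(o,[p.round().astype(int)],True,(0,255,0),1);save(o,"s3.png")
E
```

```text
14.875 [631. 118.  72.] [ 0.1 -0.4 -0.2]
```

View pics/s3.png

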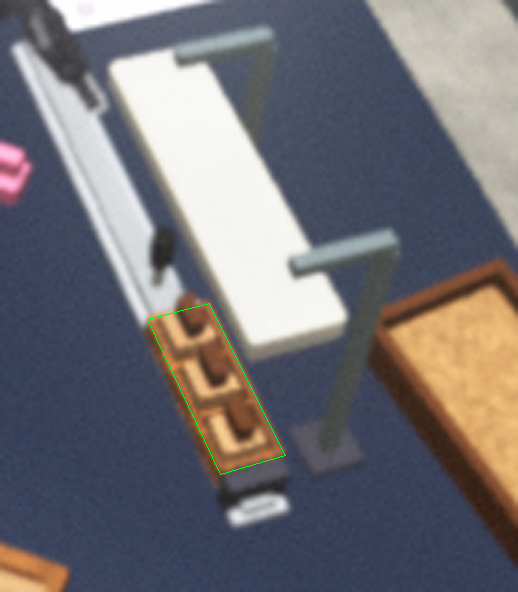

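The side crop shows the tray against the stop at (250,470), matching the predicted home outline. The three blocks are seated at (190,325), (215,372) and (240,425), and the arm is clear. I'll hand it in.

```bash
python3 -c "
from bench import *
print(sign_off())"
```

```text
the job is handed in; nothing more can be done
None
```

I put the spare in the empty bay nearest the stop and slid the carrier home against the end stop; the last side picture shows all three blocks seated and the arm clear. I handed the job in at about 15 s; no verdict was returned.

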